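Find the nozzle that fits the hair dryer and lock it on

ROBOT

A 6-joint arm with a two-finger parallel gripper is mounted at the origin on the work surface. World frame = base frame: x ahead of the robot, y to its left, z up, the work surface at z = 0. Lengths are in mm, angles in rad, forces in N, time in s.
With the tool pointing down it reaches from about 275 to 1000 mm from the base axis. Payload 8.4 kg.
Tool frame: the origin (TCP) lies midway between the tips of the shut fingers; the grasp point (between the pads) lies 19 mm behind it; z points along the fingers, y is the line along which they close (so a half turn about z gives the same grasp; the last joint's range is limited). The gripper opens to 85 mm and grips with 20 to 120 N. Pads are 22 mm wide; open, the fingers measure 114 mm over their backs; the gripper's body (76 mm by 85 mm) begins 54 mm behind the grasp point. The pads swing forward as they close: fully open they stand 13 mm farther back than shut.
Start: joints at [-1.23, 0.353, 1.633, -0, 1.155, -0.002], TCP at [210.077, -588.639, 231.281] pointing down, gripper open.
Joint ranges: [-2.63, 2.63], [-0.92, 2.1], [0.06, 2.66], [-1.3, 4.44], [0, 2.69], [-3.02, 3.02]. Speed limits (rad/s): [2.22, 2.22, 2.79, 3.14, 3.14, 3.14].

INTERFACE

Orientations are given as [roll, pitch, yaw] about the fixed x, y, z axes, in that order (R = Rz(yaw) Ry(pitch) Rx(roll)).
In Python, from rig import r gives the robot as it stands.
- The arm moves only by the shell command python3 -m inch 'ROWS' [OPENING] [FORCE]. ROWS is JSON, a list that holds one entry, the list of rows, each a list of 6 numbers: the shift along the tool's x, y, z scaled (see below), then the turn, a rotation vector about the tool's x, y, z scaled (see below). In form: [[[tx, ty, tz, wx, wy, wz], ...]]. A call has 1 to 8 rows; each row is the pose to reach, as a shift and turn from the pose commanded when the call began, along the tool's axes at that moment, turning the shorter way round; what a row does not reach only later rows make up. The controller multiplies each number of a shift by 20 cm and each number of a turn by pi rad. A row lasts 1/12 s, in which the tool goes at most 41.7 mm and 7.16 degrees, less where a joint would pass 70% of its speed; a pose out of reach is approached as far as the arm can. A call with a number of a shift or a turn outside -1 to 1 is refused whole. A call with a gripper value outside its range is refused whole. OPENING is the gripper's target within -1 to 1 (fully open at 1, half-way at 0, shut at -1), set as the call begins (- or left out, the last holds). The fingers move at their own pace and stop on an object; FORCE is the grip in N (left out, the last holds). Time passes only in rows, so rows that repeat a pose let the fingers close. It gives the time, the measured TCP pose, the force, the opening and the grip force at its end, in the units of the state.
- r.sense(): the state, without advancing time (a new reading comes with each control period).
- r.grab_frame(name): name is "scene" or "top" or "wrist"; returns the picture (384x512x3 uint8, red, green, blue); there is no depth.
- r.camera_info(name): a dict with "K" (3x3 intrinsics, pixels), "distortion" ([k1, k2, p1, p2, k3] as OpenCV has them; the pictures are not rectified), "rvec" (rotation vector, rad) and "tvec" (3), from world to camera coordinates, as OpenCV has them; the wrist camera has in their place "mount" (4x4, takes a point from camera to tool coordinates, whose origin is the TCP and whose axes are the flange's). Camera axes: x right, y down, z forward; pixel columns grow to the right and rows downward; lengths in mm; the calibration is good to about 2 mm. A picture is of the moment at which its call begins: read the wrist's pose just before it. camera_info takes no time and is no camera call.
- r.sign_off(): hands the job in; it is judged then, once.
The state is a dict: "clock": time; "qpos": joint angles; "qvel": joint speeds; "joint_efforts": joint torques, N m; "eef_pos": TCP position; "tcp_rot": TCP orientation; "contact_force": force on the tool from outside, world axes, zero at the start; "wrist_torque": the same for the moment, N m; "opening": opening from 0.0 (shut) to 1.0 (fully open); "grasp_force": force on a finger pad.
Only numpy, scipy, OpenCV 4.12 (cv2) and the standard library are available. Lean on these libraries where they do the work, as an engineer would, in place of code of your own. Each camera call takes 0.05 s, during which the arm holds its last target. There are 200 camera calls.

TASK

Two look-alike nozzles are out, but only one was made for the dryer in the stand: find out which by sliding them onto the barrel. Push the one that goes fully home and twist it clockwise until it locks with its flat blade level, and set the other one down upright in the empty part of the terrazzo tray, without dropping it. Leave the other things on the dresser where they are.

Things in the scene. Friction and masses are not known exactly. Their poses are not given: they have to be found in the camera images.
- nozzle_a: Grey plastic hair dryer nozzle, 65 to 105 g, standing collar down on the dresser. Origin: centre of the open collar's rim (underside); z runs to the outlet, x along the wide way of the blade. Collar 63 mm across, z 0 to 30 mm; hood 30 to 50; flat blade 50 to 85, 62 mm (x) by 16 to 18 mm (y). A half turn about z changes nothing. Twin of the other outside; which one fits varies and must be tried.
- grip_a (a point): Where to grip nozzle_a: middle of the flat blade, 68 mm from the collar's rim, axes as the nozzle's. Inside the collar: a notched lip at the rim (48 mm bore, 5 mm deep), an open groove behind it, then a shoulder 24 mm from the rim that meets the barrel's end.
- nozzle_b: The other nozzle, outwardly the same as nozzle_a, with the same frame and way of fitting; but its lip has notches for different lugs. Only one of the two fits the dryer in the stand.
- grip_b (a point): Where to grip nozzle_b: middle of the flat blade, 68 mm from the collar's rim, axes as the nozzle's. Inside the collar: a notched lip at the rim (48 mm bore, 5 mm deep), an open groove behind it, then a shoulder 24 mm from the rim that meets the barrel's end.
- stand: Fixed steel stand (round foot 184 mm across) that clamps a white cordless hair dryer by its handle. Origin: centre of the foot's underside, on the dresser. The barrel points up, leaning 35 degrees from vertical to the stand's -x; the handle slopes down from it to the stand's -x, ending 90 mm from the origin. Nothing stands above the barrel's end.
- mouth (a point): Centre of the barrel's end face, 20 mm to the stand's -x and 200 mm up. z: along the barrel, outwards (35 degrees from vertical); y: level, the stand's y. Barrel 45 mm across, its nose narrowing to 37 mm over the last 7 mm; lugs, 54 mm across, 12 to 17 mm back from the end. The wrong nozzle stops on the lugs, its origin at z = -12 mm here, and draws straight off.
- home (a point): Frame that the right nozzle's own frame meets when slid straight on, fully home, before the twist: on the barrel's axis 24 mm back from its end, z outwards, x turned 45 degrees counter-clockwise from level (seen from outside, looking at the barrel's end). The notches pass the lugs within 6 degrees of this turn, or of its half turn.
- locked (a point): Frame that it meets once twisted 45 degrees clockwise (seen from outside) from home: same point and z, x level (the stand's y), so the blade is level and the lip lies under the lugs. A stop comes 3 degrees later; only friction resists the twist. The half turn is as good.
- tray: fixed round terrazzo tray, 300 mm across, floor 10 mm thick, rim 16 mm high and 6 mm thick; origin at the centre of its underside, on the dresser. Its +x half and both edges hold small things, the tallest 84 mm over the tray's floor.
- tray_clear (a point): point on the tray's floor (10 mm above the dresser) in the middle of its empty part, 60 mm to the tray's -x and 12 mm to its -y from the centre; at least 60 mm from anything that stands in the tray.
- claw: stainless steel lever-action hair claw, 76 x 40 x 50 mm, on the tray; origin at the centre of its underside. Leave it alone.
- pot: white ceramic pot with a cork stopper, 72 mm across, 76 mm high, on the tray; origin at the centre of its underside. Leave it alone.
- ring_1: gold-tone finger ring, 23 mm across, 5 mm high, lying on the tray; origin at the centre of its underside. Leave it alone.
- ring_2: the other gold-tone finger ring, the same size, beside the first. Leave it alone.
- atomiser: square clear glass atomiser with a gold-tone spray head, empty, 44 x 44 mm, 84 mm high, on the tray; origin at the centre of its underside. Leave it alone.
- case: black plastic glasses case, 160 mm (its x) x 62 x 42 mm, lying on the dresser; origin at the centre of its underside. Leave it alone.
- brush: wooden paddle hairbrush, 205 mm long (head to its +x), 62 mm wide, 27 mm high, lying on its bristles; origin under the neck. Leave it alone.
Not all that is in view belongs to the job. Leave any green look-alike of the nozzle_a alone.

How it is judged (in metres and radians):
At the end, for the whole second after the job is handed in: One nozzle is on the barrel: rim 20.5 to 30 mm back from its end, within 5 mm and 0.12 rad of its axis, blade within 0.21 rad of level. The other stands upright (0.1 rad) on the tray's floor (4 mm), within 115 mm of the tray's centre. Both at rest (10 mm/s), all other things within 30 mm (((z of nozzle_a in the frame of locked between -0.006 and 0.0035 m and x of nozzle_a in the frame of locked between -0.005 and 0.005 m and y of nozzle_a in the frame of locked between -0.005 and 0.005 m and angle between the z axis of nozzle_a and the z axis of locked, either way round below 0.12 rad and angle between the x axis of nozzle_a and the x axis of locked, either way round below 0.21 rad and linear speed of each of nozzle_a, nozzle_b below 0.01 m/s and horizontal distance between nozzle_b and tray below 0.115 m and z of nozzle_b in the frame of tray between 0.006 and 0.014 m and angle between nozzle_b's own z axis and vertical below 0.1 rad) or (z of nozzle_b in the frame of locked between -0.006 and 0.0035 m and x of nozzle_b in the frame of locked between -0.005 and 0.005 m and y of nozzle_b in the frame of locked between -0.005 and 0.005 m and angle between the z axis of nozzle_b and the z axis of locked, either way round below 0.12 rad and angle between the x axis of nozzle_b and the x axis of locked, either way round below 0.21 rad and linear speed of each of nozzle_b, nozzle_a below 0.01 m/s and horizontal distance between nozzle_a and tray below 0.115 m and z of nozzle_a in the frame of tray between 0.006 and 0.014 m and angle between nozzle_a's own z axis and vertical below 0.1 rad))); the robot touches nothing.
It fails at once if a bystander is shifted by more than 30 mm (distance of any of claw, pot, ring_1, ring_2, atomiser, case, brush from where it was at the start of the episode above 0.03 m).
It fails at once if a bystander is tipped over (angle between any of claw, pot, ring_1, ring_2, atomiser, case, brush's own z axis and vertical above 0.6 rad).
It fails at once if a nozzle is dropped: it falls out of the fingers faster than 0.5 m/s ((contact force between the fingers and nozzle_a below 0.3 N and linear speed of nozzle_a above 0.5 m/s) or (contact force between the fingers and nozzle_b below 0.3 N and linear speed of nozzle_b above 0.5 m/s)).
It also fails if it takes over 64 s, if anything falls off the work surface, if the arm or the gripper's body presses on something with over 40 N, if the wrist force passes 120 N, or if a joint passes its speed limit or range.

## Working session

There is one attempt and no reset: what is moved stays moved. The work goes in short steps, Python scripts to look and compute and a shell command to move; the robot and the scene stay as the last step left them, time stands still between calls to the robot, and variables do not carry over. Pictures are saved under pics/ and viewed, at most 10 in all, crops included, and the job is handed in when it is done.

```bash
mkdir -p pics; ls
python3 - <<'E'
from rig import r
import cv2,numpy as np
print(r.sense())
for n in ("scene","top"):
    im=r.grab_frame(n); cv2.imwrite(f"pics/{n}0.png",im[:,:,::-1])
    c=r.camera_info(n); print(n,c)
print(r.camera_info("wrist"))
E
```

```text
pics
{'clock': 0.0, 'qpos': array([-1.23040451e+00,  3.53657906e-01,  1.63415407e+00, -2.33409889e-06,
        1.15520432e+00, -2.38096027e-03]), 'qvel': array([-0.00143869,  0.00027304,  0.0019782 , -0.00114762, -0.00023642,
       -0.00087708]), 'joint_efforts': array([-1.81647782e-03, -6.05249548e+01, -3.42062938e+01, -1.28890847e-04,
        9.38151759e-03,  9.11504139e-05]), 'eef_pos': array([ 209.90927675, -588.17566174,  230.5470616 ]), 'tcp_rot': array([-3.14016901e+00, -1.25557883e-06,  3.42773717e-01]), 'contact_force': array([-0.29119489,  0.12677205,  0.12622489]), 'wrist_torque': array([-0.00029826, -0.05684608,  0.02343957]), 'grasp_force': 0.0, 'opening': 0.9957494818811077}
scene {'K': array([[407.96321039,   0.        , 258.0807768 ],
       [  0.        , 407.96321039, 187.54402135],
       [  0.        ,   0.        ,   1.        ]]), 'distortion': array([0.03786641, 0.        , 0.        , 0.        , 0.        ]), 'rvec': array([ 1.42867462,  2.15221883, -0.89857793]), 'tvec': array([ 275.80697577, -265.0091446 , 1649.80977457])}
top {'K': array([[354.27606419,  
[... 237 characters left out ...]
.13943753, -2.1096051 ,  0.15729321]), 'tvec': array([ -36.12176836,  560.58451626, 1006.8599324 ])}
{'K': array([[344.18220906,   0.        , 252.28385326],
       [  0.        , 344.18220906, 194.27229373],
       [  0.        ,   0.        ,   1.        ]]), 'distortion': array([-0.07270743,  0.        ,  0.        ,  0.        ,  0.        ]), 'mount': array([[ 5.63742605e-04, -9.51485217e-01, -3.07693947e-01,
         7.74544571e+01],
       [ 9.99999476e-01,  7.99399956e-04, -6.39840118e-04,
         1.42237724e-01],
       [ 8.54768940e-04, -3.07693425e-01,  9.51485168e-01,
        -1.41753479e+02],
       [ 0.00000000e+00,  0.00000000e+00,  0.00000000e+00,
         1.00000000e+00]])}
```

View pics/top0.png

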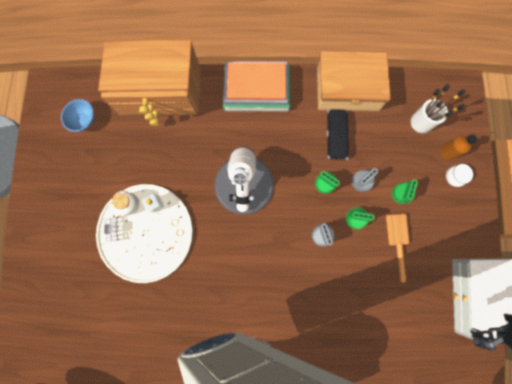

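View pics/scene0.png

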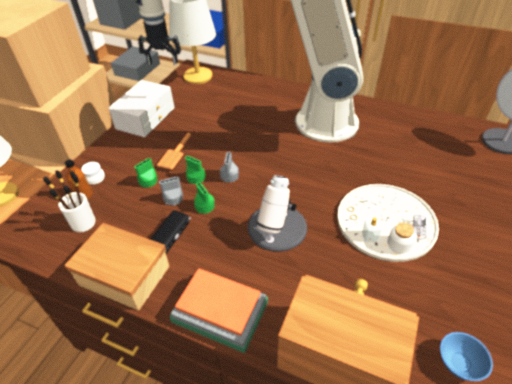

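The top view shows grey nozzles at about (364,180) and (322,234). The stand is near (244,185), the tray is at (145,232), and there are three green decoys. I'll zoom in on both views.

```bash
cat > h.py <<'E'
import cv2,numpy as np
from scipy.spatial.transform import Rotation as Ro
from rig import r
def cam(n):
    c=r.camera_info(n)
    if n=="wrist":
        s=r.sense(); T=np.eye(4); T[:3,:3]=Ro.from_euler('xyz',s['tcp_rot']).as_matrix(); T[:3,3]=s['eef_pos']
        M=T@c['mount']; R=M[:3,:3].T; return c['K'],c['distortion'],R,-R@M[:3,3]
    return c['K'],c['distortion'],cv2.Rodrigues(np.array(c['rvec']))[0],np.array(c['tvec'])
def ray(C,uv):
    K,d,R,t=C
    p=cv2.undistortPoints(np.array(uv,float).reshape(-1,1,2),K,d).reshape(-1,2)
    v=np.c_[p,np.ones(len(p))]@R
    return -R.T@t, v/np.linalg.norm(v,axis=1)[:,None]
def plane(C,uv,z):
    o,v=ray(C,uv); return o+v*((z-o[2])/v[:,2])[:,None]
def proj(C,P):
    K,d,R,t=C
    return cv2.projectPoints(np.array(P,float).reshape(-1,1,3),cv2.Rodrigues(R)[0],t,K,d)[0].reshape(-1,2)
def tri(C1,u1,C2,u2):
    o1,a=ray(C1,u1);o2,b=ray(C2,u2);a=a[0];b=b[0]
    s=np.linalg.lstsq(np.c_[a,-b],o2-o1,rcond=None)[0]
    p,q=o1+s[0]*a,o2+s[1]*b; return (p+q)/2,np.linalg.norm(p-q)
E
python3 - <<'E'
from h import *
a=cv2.imread('pics/top0.png')[130:260,205:405]; a=cv2.resize(a,None,fx=4,fy=4,interpolation=cv2.INTER_CUBIC); cv2.imwrite('pics/top0z.png',a)
b=cv2.imread('pics/scene0.png')[140:260,150:320]; b=cv2.resize(b,None,fx=4.5,fy=4.5,interpolation=cv2.INTER_CUBIC); cv2.imwrite('pics/scene0z.png',b)
T=cam('top')
im=cv2.imread('pics/top0.png'); hsv=cv2.cvtColor(im,cv2.COLOR_BGR2HSV)
def comps(m,lo,box):
    n,l,s,c=cv2.connectedComponentsWithStats(m.astype(np.uint8))
    for i in range(1,n):
        if s[i,4]>lo and box[0]<c[i,0]<box[2] and box[1]<c[i,1]<box[3]: print(s[i],c[i].round(1),plane(T,[c[i]],0).round(0))
print('grey');comps((hsv[...,1]<70)&(hsv[...,2]>60)&(hsv[...,2]<215),60,(90,100,440,290))
print('bright');comps((hsv[...,1]<60)&(hsv[...,2]>170),60,(90,100,440,290))
print('dark');comps((hsv[...,1]<70)&(hsv[...,2]<100),100,(90,100,440,290))
E
```

```text
grey
[412  99  40  34 420] [435.5 112.7] [[ 834. -614.    0.]]
[223 106  67   6 267] [256.5 108.5] [[836. -22.   0.]]
[ 215  147   59   67 2336] [244.8 183.7] [[587.  11.   0.]]
[352 168  27  24 455] [364.1 179.4] [[ 605. -363.    0.]]
[122 186  71  90 708] [155.5 206.2] [[512. 289.   0.]]
[104 215  16  26 157] [111.6 227.7] [[442. 426.   0.]]
[312 223  23  23 415] [322.9 234.9] [[ 431. -231.    0.]]
bright
[227  99  59   3  69] [259.4 100.1] [[865. -31.   0.]]
[411  99  35  34 489] [423.5 119.6] [[ 808. -570.    0.]]
[225 107  63   4 228] [255.1 108.5] [[836. -17.   0.]]
[227 148  26  49 743] [239.3 170.3] [[629.  29.   0.]]
[  96  184   96   99 7033] [144.6 234.8] [[422. 318.   0.]]
[236 204  12   8  77] [241.5 207.4] [[512.  19.   0.]]
[313 228  12  17 119] [318.1 236.9] [[ 425. -216.    0.]]
dark
[328 110  20  49 932] [337.5 134.1] [[ 752. -283.    0.]]
[235 159  39  51 707] [259.5 187.9] [[574. -35.   0.]]
```

View pics/top0z.png

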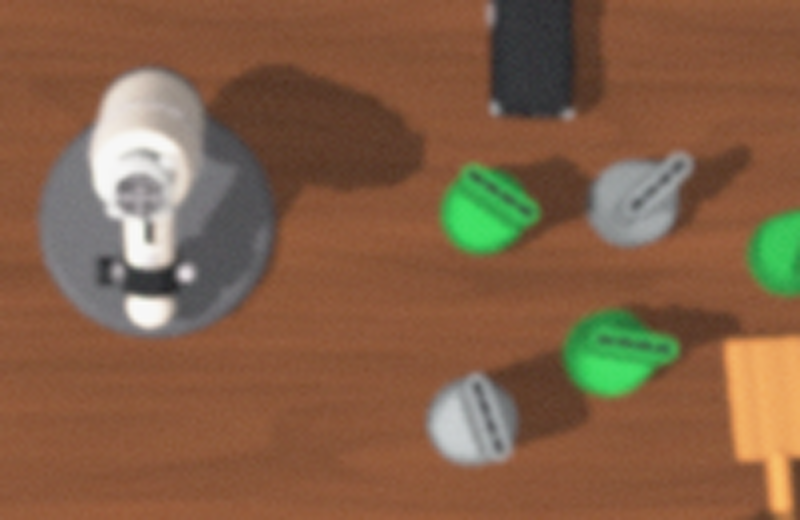

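View pics/scene0z.png

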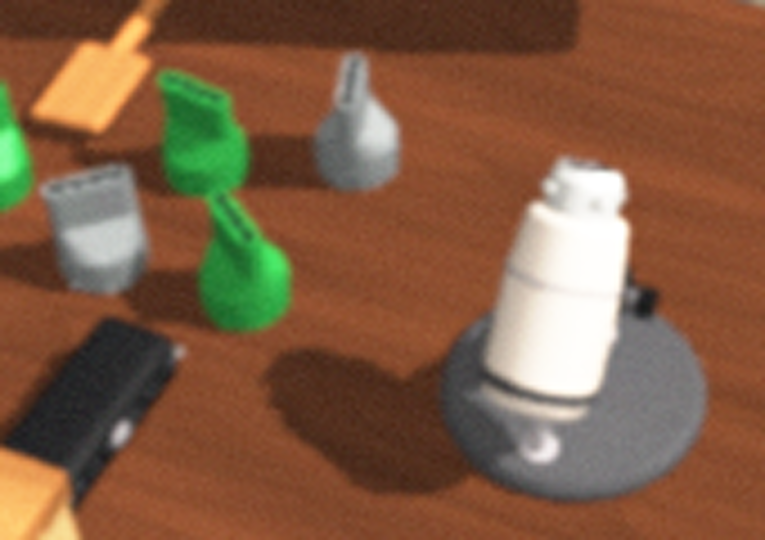

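The zoomed top view gives the outlet slots: nozzle 1 runs from (632,208) to (686,160) and nozzle 2 from (476,382) to (503,453). The dryer mouth is at (140,193) there and at about (580,168) in the zoomed scene view. The barrel leans toward the robot.

Run:
```python
from h import *
T=cam('top');S=cam('scene')
t=lambda p:np.array(p)/4+[205,130]
s=lambda p:np.array(p)/4.5+[150,140]
for n,a,b,c,r0,(sa,sb) in (('N1',(632,208),(686,160),(633,204),45,((48,187),(124,172))),('N2',(476,382),(503,453),(472,420),45,((351,60),(347,105)))):
    e=plane(T,[t(a),t(b)],85);cc=plane(T,[t(c)],20)[0]
    d=e[1]-e[0]
    f=plane(S,[s(sa),s(sb)],85); g=f[1]-f[0]
    print(n,'slot mid',e.mean(0).round(1),'len',np.linalg.norm(d).round(1),'yaw',np.degrees(np.arctan2(d[1],d[0])).round(1),'collar',cc.round(1),'| scene slot mid',f.mean(0).round(1),np.linalg.norm(g).round(1),np.degrees(np.arctan2(g[1],g[0])).round(1))
# foot circle
im=cv2.imread('pics/top0.png')
pts=np.array([t(p) for p in [(40,215),(57,280),(100,326),(160,337),(225,312),(262,270),(275,222),(262,170)]])
P=plane(T,pts,6)[:,:2]
A=np.c_[2*P,np.ones(len(P))];x=np.linalg.lstsq(A,(P**2).sum(1),rcond=None)[0]
print('foot',x[:2].round(1),'r',np.sqrt(x[2]+x[0]**2+x[1]**2).round(1))
print('mouth',tri(T,[t((140,193))],S,[s((578,170))]))
print('mouth at z200',plane(T,[t((140,193))],200).round(1),'handle end top z~?',plane(T,[t((150,320))],60).round(1))
# tray circle from mask
hsv=cv2.cvtColor(im,cv2.COLOR_BGR2HSV);m=((hsv[...,1]<60)&(hsv[...,2]>120)).astype(np.uint8);m[:,:90]=0;m[:,200:]=0;m[:175]=0;m[290:]=0
c=max(cv2.findContours(m,0,1)[0],key=cv2.contourArea)
P=plane(T,cv2.convexHull(c).reshape(-1,2),16)[:,:2]
A=np.c_[2*P,np.ones(len(P))];x=np.linalg.lstsq(A,(P**2).sum(1),rcond=None)[0]
print('tray',x[:2].round(1),'r',np.sqrt(x[2]+x[0]**2+x[1]**2).round(1))
a=cv2.imread('pics/top0.png')[175:290,85:205]; cv2.imwrite('pics/tray0.png',cv2.resize(a,None,fx=4,fy=4,interpolation=2))
```

```text
N1 slot mid [ 598.3 -355.6   85. ] len 54.7 yaw -48.7 collar [ 596.1 -354.4   20. ] | scene slot mid [ 599.2 -350.6   85. ] 53.7 128.7
N2 slot mid [ 429.2 -229.2   85. ] len 52.8 yaw -159.6 collar [ 430.  -227.6   20. ] | scene slot mid [ 434.7 -223.7   85. ] 51.0 22.9
foot [581.6  12.5] r 90.9
mouth (array([565.11624337,  10.70562449, 195.68504337]), np.float64(3.3695136269657224))
mouth at z200 [[563.7  12.  200. ]] handle end top z~? [[497.7  12.4  60. ]]
tray [429.4 317.6] r 151.1
```

View pics/tray0.png

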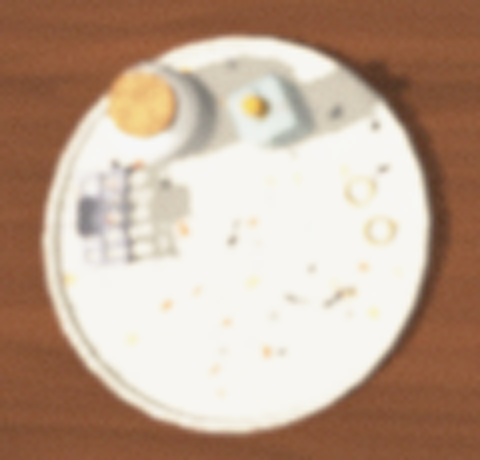

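The tray crop shows the pot (140,105), atomiser (265,108), claw (130,215) and rings (360,190) and (380,230). The lower part of the tray is empty. Next is a helper for working out moves, then a look over nozzle N2 with the wrist camera.

```bash
cat >> h.py <<'E'
def pose():
    s=r.sense(); return np.array(s['eef_pos']),Ro.from_euler('xyz',s['tcp_rot'])
def down(yaw): return Ro.from_euler('xyz',[np.pi,0,np.radians(yaw)])
def goal(p,R,frm=None):
    p0,R0=frm or pose()
    print('row',(R0.inv().apply(np.array(p)-p0)/200).round(4).tolist(),((R0.inv()*R).as_rotvec()/np.pi).round(4).tolist())
E
python3 -c "
from h import *
goal([431,-227,190],down(21.5),(np.array([210.077,-588.639,231.281]),Ro.from_euler('xyz',[np.pi,0,.3408])))
goal([431,-227,190],down(21.5))"
```

```text
row [1.6455, -1.335, 0.2064] [0.0, 0.0, -0.011]
row [1.6482, -1.3294, 0.2047] [-0.0004, 0.0, -0.0103]
```

```bash
python3 -m inch '[[[0.82,-0.67,0.05,0,0,0],[0.82,-0.67,0.05,0,0,0],[0.82,-0.67,0.05,0,0,0],[0.82,-0.67,0.05,0,0,0],[0.82,-0.67,0.05,0,0,0],[0.82,-0.67,0.05,0,0,0]]]' 0.2 30
python3 -m inch '[[[0.825,-0.665,0.155,0,0,-0.01],[0.825,-0.665,0.155,0,0,-0.01],[0.825,-0.665,0.155,0,0,-0.01],[0.825,-0.665,0.155,0,0,-0.01],[0.825,-0.665,0.155,0,0,-0.01],[0.825,-0.665,0.155,0,0,-0.01],[0.825,-0.665,0.155,0,0,-0.01]]]'
python3 - <<'E'
from h import *
C=cam('wrist');im=r.grab_frame('wrist')[:,:,::-1];print(pose()[0],r.sense()['tcp_rot'])
hsv=cv2.cvtColor(im,cv2.COLOR_BGR2HSV)
cv2.imwrite('pics/w1.png',im)
print(proj(C,[[431,-227,85],[431,-227,0]]).round(1), proj(C,[[431+31*np.cos(.375)*k,-227+31*np.sin(.375)*k,85] for k in(-1,1)]).round(1))
E
```

```text
clock: 0.6
eef_pos: [321.2, -401.8, 220.5]
tcp_rot: [-3.138, -0.001, 0.345]
contact_force: [0.4, 0.2, -0.7]
opening: 0.598
grasp_force: 0.0
clock: 1.18
eef_pos: [430.9, -224.6, 189.8]
tcp_rot: [-3.141, 0.001, 0.378]
contact_force: [-0.8, 0.6, 0.5]
opening: 0.601
grasp_force: 0.0
[ 430.31398786 -226.07145043  190.04559621] [-3.14135990e+00  7.28893393e-04  3.76993171e-01]
[[255.5 192.3]
 [254.9 166.2]] [[255.3 230.2]
 [255.8 151.5]]
```

View pics/w1.png

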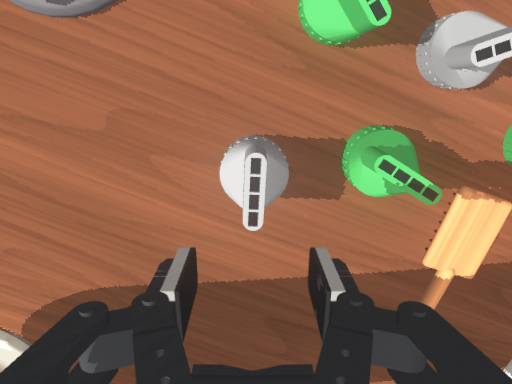

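The wrist picture shows N2's outlet from about (256,152) to (253,230), within 2 px of the prediction. N1 is at the upper right (460,50). I'll refine N2 with a mask.

```bash
cat >> h.py <<'E'
def slot(im,box,C,zt=85):
    "outlet strip: dark slot cells (grey<60) inside box -> mid and yaw at height zt"
    g=cv2.cvtColor(im,cv2.COLOR_BGR2GRAY); x0,y0,x1,y1=box
    m=np.zeros_like(g); m[y0:y1,x0:x1]=(g[y0:y1,x0:x1]<75)*255
    cn=[c for c in cv2.findContours(m,0,1)[0] if cv2.contourArea(c)>15]
    cs=np.array([cv2.minAreaRect(c)[0] for c in cn]);print(cs.round(1).tolist())
    P=plane(C,cs,zt); d=np.linalg.svd(P-P.mean(0))[2][0]
    print('slot mid',P.mean(0).round(1),'yaw',np.degrees(np.arctan2(d[1],d[0])).round(1)%180); return P
E
python3 -c "
from h import *
im=cv2.imread('pics/w1.png');slot(im,(243,154,267,228),cam('wrist'))
goal([431,-227,49],down(20))"
```

```text
[[252.5, 220.5]]
slot mid [ 408.3 -234.9   85. ] yaw 0.0
row [0.002, 0.0057, 0.7052] [-0.0001, 0.0002, 0.0089]
```

```bash
sed -i 's/(g\[y0:y1,x0:x1\]<75)/(g[y0:y1,x0:x1]<thr)/; s/C,zt=85):/C,zt=85,thr=100):/' h.py
python3 -c "
from h import *
im=cv2.imread('pics/w1.png')
g=cv2.cvtColor(im,cv2.COLOR_BGR2GRAY);print(g[155:228:6,244:266:2])
for t in(90,120):slot(im,(247,155,264,227),cam('wrist'),85,t)"
```

```text
[[225 164 184 227 226 227 226 226 227 220 115]
 [207 227 227 214  82  81  80  80 105 226 226]
 [188 227 227 176  81  82  82  82 135 226 226]
 [202 227 228 156 118 118 104 101 155 226 226]
 [200 227 227 109  81  82  82  81 180 226 226]
 [212 227 227  82  82  84  82  81 227 227 224]
 [221 227 222 118 118 105 101 104 227 227 218]
 [227 227 218  81  80  80  79 105 226 226 217]
 [227 227 213  78  79  78  78 133 226 226 181]
 [227 227 219 154 150 147 137 172 226 226 144]
 [226 227 166  76  76  75  76 199 225 223 120]
 [226 227 101  75  74  74  73 225 226 219 125]
 [135 223 227 226 227 226 227 226 206 121 120]]
[[252.5, 218.5], [253.0, 201.5], [254.0, 183.5], [255.0, 165.0]]
slot mid [ 429.7 -227.3   85. ] yaw 19.1
[[252.5, 218.5], [253.5, 201.5], [254.5, 184.0], [255.5, 165.5]]
slot mid [ 429.6 -227.6   85. ] yaw 18.6
```

```bash
python3 -m inch '[[[-0.002,0.005,0.5,0,0,0.0133],[-0.002,0.005,0.5,0,0,0.0133],[-0.002,0.005,0.5,0,0,0.0133],[-0.002,0.005,0.7,0,0,0.0133],[-0.002,0.005,0.7,0,0,0.0133]]]'
python3 -m inch '[[[0,0,0,0,0,0],[0,0,0,0,0,0],[0,0,0,0,0,0],[0,0,0,0,0,0],[0,0,0,0,0,0],[0,0,0,0,0,0]]]' -1 50
python3 -m inch '[[[0,0,0,0,0,0],[0,0,-0.01,0,0,0],[0,0,-0.02,0,0,0],[0,0,-0.05,0,0,0],[0,0,-0.05,0,0,0]]]'
python3 - <<'E'
from h import *
C=cam('wrist');im=r.grab_frame('wrist')[:,:,::-1];print(r.sense());cv2.imwrite('pics/w2.png',im)
E
```

```text
clock: 1.65
eef_pos: [425.8, -227.4, 44.9]
tcp_rot: [-3.135, 0.007, 0.331]
contact_force: [-1.3, 1.8, -1.2]
opening: 0.597
grasp_force: 0.0
clock: 2.15
eef_pos: [430.9, -228.1, 51.6]
tcp_rot: [3.14, -0.002, 0.333]
contact_force: [-1.9, 0.6, 9.5]
opening: 0.188
grasp_force: 53.2
clock: 2.57
eef_pos: [430.6, -227.9, 61.3]
tcp_rot: [3.141, -0.001, 0.333]
contact_force: [0.4, -0.3, 0.6]
opening: 0.183
grasp_force: 52.9
{'clock': 2.6167, 'qpos': array([-4.89740108e-01,  3.86663332e-01,  2.05773651e+00,  3.55602902e-05,
        6.96028221e-01,  7.48529451e-01]), 'qvel': array([ 0.0011496 ,  0.01084451,  0.00727011, -0.0002316 , -0.01059356,
       -0.00061109]), 'joint_efforts': array([ 7.41405180e-03, -5.11134911e+01, -2.19798034e+01,  8.93173856e-04,
        1.45844389e-01, -3.92457814e-04]), 'eef_pos': array([ 430.60179126, -227.82550494,   60.94391582]), 'tcp_rot': array([ 3.14075491e+00, -8.09305599e-04,  3.32499831e-01]), 'contact_force': array([-0.50834236, -0.59291204, -0.90155273]), 'wrist_torque': array([ 0.03870059, -0.03135003, -0.01567633]), 'grasp_force': 52.85489201545715, 'opening': 0.18733307957516207}
```

View pics/w2.png

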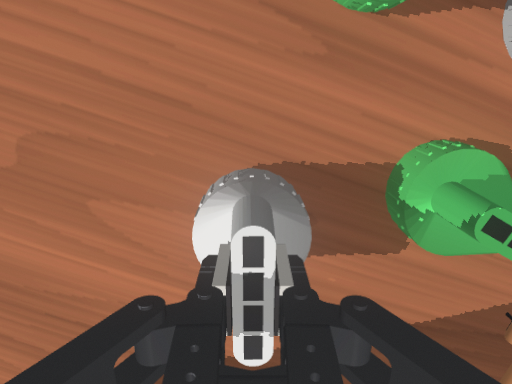

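The nozzle is gripped centrally: its cells line up at column 253, between the fingers. I'll work out the in-hand offset and the move to a viewing pose by the barrel.

```bash
cat >> h.py <<'E'
c,s_=np.cos(np.radians(35)),np.sin(np.radians(35))
def lock(psi=0,tw=0):
    "tool rotation at locked (psi: stand yaw deg); tw=-45 -> home"
    return Ro.from_euler('z',psi,degrees=True)*Ro.from_matrix(np.array([[0,c,s_],[1,0,0],[0,s_,-c]]))*Ro.from_euler('z',tw,degrees=True)
def inhand(uv,rim):
    "pixels on outlet plane (85 from rim) -> tool x,y"
    ci=r.camera_info('wrist');M=ci['mount'];C=(ci['K'],ci['distortion'],M[:3,:3].T,-M[:3,:3].T@M[:3,3])
    return plane(C,uv,rim-85)
E
python3 -c "
from h import *
print(inhand([(253,252),(253,287),(253,318),(253,347)],51.3).round(1))
a=(np.array([430,-120,250]),down(80)); goal(*a)
m=np.array([563.5,12,198]);L=lock(0,-45);z=L.apply([0,0,1]);x=L.apply([1,0,0])
v=m-131*z-60*x; print(v); goal(v,L,a)"
```

```text
[[ 21.3   0.3 -33.7]
 [  7.1   0.4 -33.7]
 [ -6.6   0.4 -33.7]
 [-20.4   0.4 -33.7]]
row [0.1739, -0.5098, -0.9456] [0.0004, -0.0001, -0.3386]
[523.11516476 -30.42640687 329.64370506]
row [0.5219, 0.3807, -0.3982] [-0.1926, -0.0607, -0.2957]
```

```bash
python3 -m inch '[[[0,0,-0.3,0,0,0],[0,0,-0.5,0,0,-0.1],[0.1,-0.3,-0.8,0,0,-0.33],[0.17,-0.5,-0.94,0,0,-0.33],[0.17,-0.5,-0.94,0,0,-0.33],[0.17,-0.5,-0.94,0,0,-0.33],[0.17,-0.5,-0.94,0,0,-0.33],[0.17,-0.5,-0.94,0,0,-0.33]]]'
python3 -c "
from h import *
m=np.array([563.5,12,198]);L=lock(0,-45);z=L.apply([0,0,1]);x=L.apply([1,0,0])
goal(m-131*z-60*x,L)"
```

```text
clock: 3.28
eef_pos: [430.3, -121.1, 249.8]
tcp_rot: [3.139, -0.0, 1.216]
contact_force: [0.5, 0.4, -1.1]
opening: 0.188
grasp_force: 52.9
row [0.5865, 0.2786, -0.3984] [-0.1995, -0.0434, -0.3512]
```

```bash
python3 -m inch '[[[0.586,0.279,-0.398,-0.2,-0.0434,-0.351],[0.586,0.279,-0.398,-0.2,-0.0434,-0.351],[0.586,0.279,-0.398,-0.2,-0.0434,-0.351],[0.586,0.279,-0.398,-0.2,-0.0434,-0.351],[0.586,0.279,-0.398,-0.2,-0.0434,-0.351],[0.586,0.279,-0.398,-0.2,-0.0434,-0.351],[0.586,0.279,-0.398,-0.2,-0.0434,-0.351],[0.586,0.279,-0.398,-0.2,-0.0434,-0.351]]]' >/dev/null
python3 -c "
from h import *
m=np.array([563.5,12,198]);L=lock(0,-45);z=L.apply([0,0,1]);x=L.apply([1,0,0])
goal(m-131*z-60*x,L)"
```

```text
row [0.003, 0.0064, -0.0085] [-0.0436, -0.0086, -0.0765]
```

```bash
python3 -m inch '[[[0.003,0.005,-0.007,-0.0436,-0.0086,-0.0765],[0.003,0.005,-0.007,-0.0436,-0.0086,-0.0765],[0.003,0.005,-0.007,-0.0436,-0.0086,-0.0765],[0.003,0.005,-0.007,-0.0436,-0.0086,-0.0765]]]'
python3 - <<'E'
from h import *
C=cam('wrist');im=r.grab_frame('wrist')[:,:,::-1];cv2.imwrite('pics/w3.png',im);print(r.sense()['qpos'])
m=np.array([563.5,12,198]);L=lock(0,-45);z=L.apply([0,0,1]);x=L.apply([1,0,0]);goal(m-131*z-60*x,L)
print(proj(C,[m,[583.5,12,0],m+12*z,m+80*z]).round(1))
E
```

```text
clock: 4.28
eef_pos: [522.0, -31.5, 328.4]
tcp_rot: [2.683, 0.414, 2.252]
contact_force: [-0.6, 0.3, -0.9]
opening: 0.182
grasp_force: 52.9
[-0.09876674 -0.18904077  2.14916221  0.09941064  0.57829662 -0.94151839]
row [0.0009, 0.0074, -0.0015] [-0.0012, -0.0003, -0.0027]
[[256.6 110.8]
 [198.3  43.2]
 [256.4 109.7]
 [255.7 104.8]]
```

View pics/w3.png

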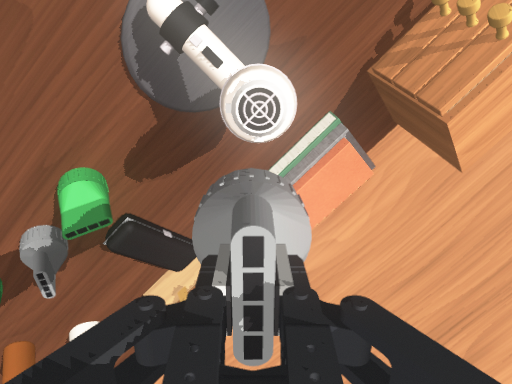

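The picture shows the barrel mouth's grille at (259,106), the foot at upper left, and the nozzle held at the bottom. I'll fit the grille and the foot precisely.

Run:
```python
from h import *
im=cv2.imread('pics/w3.png');g=cv2.cvtColor(im,cv2.COLOR_BGR2GRAY);hsv=cv2.cvtColor(im,cv2.COLOR_BGR2HSV)
yy,xx=np.mgrid[:384,:512]
m=((g<150)&(np.hypot(xx-259,yy-106)<24)).astype(np.uint8)
p=np.argwhere(m)[:,::-1]; print('grille',cv2.fitEllipse(cv2.convexHull(p.astype(np.int32))), p.mean(0))
w=((g>150)&(hsv[...,1]<60)&(np.hypot(xx-259,yy-104)<42)).astype(np.uint8)
wp=np.argwhere(w)[:,::-1]
h=cv2.convexHull(wp.astype(np.int32)).reshape(-1,2);print('body',cv2.fitEllipse(h))
C=cam('wrist')
f=((hsv[...,1]<70)&(g>40)&(g<110)&(yy<120)&(xx<285)&(xx>110)).astype(np.uint8)
f=cv2.morphologyEx(f,cv2.MORPH_OPEN,np.ones((5,5)))
c=max(cv2.findContours(f,0,1)[0],key=cv2.contourArea)
h=cv2.convexHull(c).reshape(-1,2);h=h[(h[:,1]>2)]
P=plane(C,h,6)[:,:2]
from scipy.optimize import least_squares
s=least_squares(lambda q:np.hypot(*(P-q).T)-92,P.mean(0),loss='soft_l1');print('foot',s.x,np.round(s.fun,1))
ci=r.camera_info('wrist');M=ci['mount'];CT=(ci['K'],ci['distortion'],M[:3,:3].T,-M[:3,:3].T@M[:3,3])
gc=cv2.fitEllipse(cv2.convexHull(p.astype(np.int32)))[0]
for d in(120,131,140):print(d,plane(CT,[gc],d).round(1))
p0,R0=pose();print(p0+R0.apply(plane(CT,[gc],131)[0]))
```

```text
grille ((258.806884765625, 108.77274322509766), (41.29551315307617, 42.1992073059082), 4.644437313079834) [258.6159601  109.14089776]
body ((257.6612854003906, 102.50281524658203), (77.9352035522461, 79.80250549316406), 162.8489990234375)
foot [584.28372742  14.97766723] [-46.7 -64.2 -25.3 -17.   -0.2   0.7   0.5  -0.2  -0.5  -0.4  -0.3  -0.3
  -0.   -0.2  -0.1  -0.3  -0.1  -0.    0.5   0.5   0.7   0.9   0.3 -11.7
 -13.1]
120 [[ 61.8   3.5 120. ]]
131 [[ 61.    3.7 131. ]]
140 [[ 60.4   3.9 140. ]]
[564.42575682  14.22637474 198.32795845]
```

Mouth and foot agree: mouth at (564.4, 14.2, 198.3), stand yaw about 0. I'll line up with the rim 10 mm short of the mouth.

```bash
python3 -m inch '[[[0.303,0.0165,0,-0.0012,-0.0003,-0.0027],[0.303,0.0165,0,-0.0012,-0.0003,-0.0027],[0.303,0.0165,0.35,-0.0012,-0.0003,-0.0027],[0.303,0.0165,0.35,-0.0012,-0.0003,-0.0027],[0.303,0.0165,0.35,-0.0012,-0.0003,-0.0027],[0.303,0.0165,0.35,-0.0012,-0.0003,-0.0027]]]'
python3 - <<'E'
from h import *
m=np.array([564.4,14.2,198.3]);L=lock(0,-45)
C=cam('wrist');im=r.grab_frame('wrist')[:,:,::-1];cv2.imwrite('pics/w4.png',im)
goal(m-61.3*L.apply([0,0,1])-L.apply([.35,.4,0]),L);print(proj(C,[m]))
E
```

```text
clock: 4.83
eef_pos: [530.3, 14.5, 247.2]
tcp_rot: [2.685, 0.416, 2.26]
contact_force: [-0.4, -0.9, -0.5]
opening: 0.191
grasp_force: 52.9
row [0.0014, -0.006, -0.0038] [-0.0001, -0.0003, 0.0004]
[[254.40267337 216.1534811 ]]
```

```bash
python3 -m inch '[[[0,0,0.03,0,0,0],[0,0,0.06,0,0,0],[0,0,0.075,0,0,0],[0,0,0.075,0,0,0]]]'
cat >> h.py <<'E'
def depth(m,rim,off=(.35,.4),L=None):
    L=L or lock(0,-45);p,R=pose();s=r.sense()
    q=L.inv().apply(p-m)+np.array([off[0],off[1],rim]); print('rim in barrel frame (tool axes; z past mouth)',q.round(1),'F tool',L.inv().apply(s['contact_force']).round(1))
E
python3 -c "
from h import *
depth(np.array([564.4,14.2,198.3]),51.3)"
python3 -m inch '[[[0,0,0.015,0,0,0],[0,0,0.03,0,0,0],[0,0,0.03,0,0,0]]]'
python3 -c "
from h import *
depth(np.array([564.4,14.2,198.3]),51.3)"
```

```text
clock: 5.22
eef_pos: [539.2, 14.0, 236.4]
tcp_rot: [2.681, 0.419, 2.259]
contact_force: [-0.3, -0.5, -0.7]
opening: 0.188
grasp_force: 52.9
rim in barrel frame (tool axes; z past mouth) [-0.7  1.1  5.6] F tool [ 0.1 -0.8  0.4]
clock: 5.47
eef_pos: [542.6, 14.1, 231.3]
tcp_rot: [2.682, 0.419, 2.259]
contact_force: [-0.7, -0.4, -1.2]
opening: 0.187
grasp_force: 52.9
rim in barrel frame (tool axes; z past mouth) [-0.5  1.1 11.7] F tool [ 0.7 -1.2  0.6]
```

```bash
python3 -m inch '[[[0.001,-0.003,0.01,0,0,0],[0.001,-0.003,0.02,0,0,0],[0.001,-0.003,0.02,0,0,0]]]'
python3 -c "
from h import *
depth(np.array([564.4,14.2,198.3]),51.3)"
```

```text
clock: 5.72
eef_pos: [544.5, 13.8, 227.9]
tcp_rot: [2.681, 0.419, 2.259]
contact_force: [0.4, -1.0, -0.9]
opening: 0.188
grasp_force: 52.9
rim in barrel frame (tool axes; z past mouth) [-0.4  0.6 15.7] F tool [-0.6 -0.8  1. ]
```

```bash
python3 -m inch '[[[0,0,0.01,0,0,0],[0,0,0.02,0,0,0],[0,0,0.02,0,0,0]]]'
python3 -c "
from h import *
depth(np.array([564.4,14.2,198.3]),51.3)"
```

```text
clock: 5.97
eef_pos: [546.8, 13.9, 224.6]
tcp_rot: [2.681, 0.419, 2.259]
contact_force: [0.5, 0.3, -1.1]
opening: 0.188
grasp_force: 52.8
rim in barrel frame (tool axes; z past mouth) [-0.4  0.6 19.7] F tool [0.4 0.1 1.2]
```

```bash
python3 -m inch '[[[0,0,0.01,0,0,0],[0,0,0.02,0,0,0],[0,0,0.025,0,0,0],[0,0,0.025,0,0,0]]]'
python3 -c "
from h import *
depth(np.array([564.4,14.2,198.3]),51.3)"
```

```text
clock: 6.3
eef_pos: [548.5, 13.6, 222.1]
tcp_rot: [2.681, 0.42, 2.258]
contact_force: [-35.2, -3.6, 37.0]
opening: 0.189
grasp_force: 58.5
rim in barrel frame (tool axes; z past mouth) [-0.5  0.4 22.7] F tool [  2.8  -8.  -50.5]
```

It went on past the lugs and bottomed at about 23 mm, so N2 is the right nozzle. I'll ease off the push and twist clockwise, which is positive about tool z.

```bash
python3 -m inch '[[[0,0,-0.006,0,0,0],[0,0,-0.006,0,0,0.03],[0,0,-0.006,0,0,0.06],[0,0,-0.006,0,0,0.09],[0,0,-0.006,0,0,0.12],[0,0,-0.006,0,0,0.12]]]'
python3 -c "
from h import *
depth(np.array([564.4,14.2,198.3]),51.3);print(r.sense()['wrist_torque'],r.sense()['qpos'])
goal(pose()[0],lock(0,0))"
```

```text
clock: 6.8
eef_pos: [549.0, 13.9, 222.6]
tcp_rot: [2.567, 0.228, 1.908]
contact_force: [-10.1, -0.8, 13.4]
opening: 0.19
grasp_force: 54.1
rim in barrel frame (tool axes; z past mouth) [-0.8  1.1 22.6] F tool [ -0.2  -1.  -16.8]
[ 0.10750254  0.56193853 -0.06646359] [ 0.03460603  0.01311443  2.24626115 -0.07287538  0.26970364 -0.30610372]
row [0.0, 0.0, 0.0] [0.0008, 0.0, 0.1288]
```

```bash
python3 -m inch '[[[0,0,0,0,0,0.03],[0,0,0,0,0,0.06],[0,0,0,0,0,0.09],[0,0,0,0,0,0.115],[0,0,0,0,0,0.13],[0,0,0,0,0,0.13]]]'
python3 - <<'E'
from h import *
depth(np.array([564.4,14.2,198.3]),51.3);print(r.sense()['wrist_torque'])
goal(pose()[0],lock(0,0))
im=r.grab_frame('wrist')[:,:,::-1];cv2.imwrite('pics/w5.png',im)
E
```

```text
clock: 7.3
eef_pos: [549.1, 13.9, 222.6]
tcp_rot: [2.528, -0.001, 1.57]
contact_force: [-10.8, -0.1, 12.6]
opening: 0.188
grasp_force: 53.9
rim in barrel frame (tool axes; z past mouth) [-0.9  1.2 22.6] F tool [  1.1  -1.2 -16.5]
[ 0.02006393  0.38420906 -0.11561667]
row [0.0, 0.0, 0.0] [0.0009, -0.0002, -0.0003]
```

View pics/w5.png

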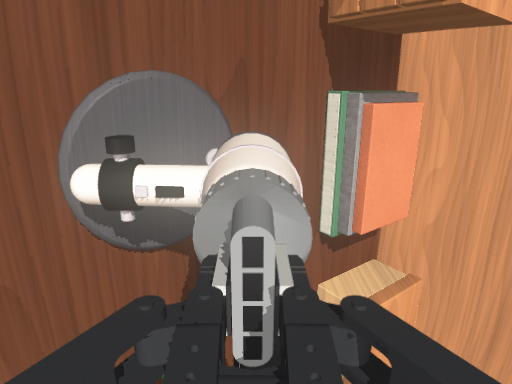

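The nozzle is seated on the barrel. The handle runs straight left along row 186, so the blade is square to it. Now a gentle pull test to confirm it has locked.

```bash
python3 -m inch '[[[0,0,-0.01,0,0,0],[0,0,-0.02,0,0,0],[0,0,-0.025,0,0,0],[0,0,-0.025,0,0,0]]]'
python3 -c "
from h import *
depth(np.array([564.4,14.2,198.3]),51.3,L=lock())"
```

```text
clock: 7.68
eef_pos: [546.7, 13.8, 224.2]
tcp_rot: [2.531, 0.001, 1.573]
contact_force: [31.4, -0.0, -35.4]
opening: 0.18
grasp_force: 53.5
rim in barrel frame (tool axes; z past mouth) [-0.   0.7 19.9] F tool [-0.   5.4 47. ]
```

```bash
python3 -m inch '[[[0,0,0.015,0,0,0],[0,0,0.025,0,0,0],[0,0,0.025,0,0,0]]]'
python3 -m inch '[[[0,0,0,0,0,0],[0,0,0,0,0,0],[0,0,0,0,0,0],[0,0,0,0,0,0]]]' 0.1
python3 -m inch '[[[0,0,-0.1,0,0,0],[0,0,-0.2,0,0,0],[0,0,-0.4,0,0,0],[0,0,-0.4,0,0,0],[0,0,-0.4,0,0,0],[0,0,-0.4,0,0,0]]]'
python3 - <<'E'
from h import *
im=r.grab_frame('wrist')[:,:,::-1];cv2.imwrite('pics/w6.png',im)
C=cam('wrist');b=-lock().apply([0,0,1]);m=np.array([564.4,14.2,198.3])
y=np.array([0,1,0]);print('pred outlet ends at 61 past mouth',proj(C,[m+61*b+31*y,m+61*b-31*y,m+61*b]).round(1))
print(pose()[0])
E
```

```text
clock: 7.93
eef_pos: [548.1, 13.8, 222.1]
tcp_rot: [2.53, 0.001, 1.573]
contact_force: [-15.4, -0.6, 16.8]
opening: 0.186
grasp_force: 63.1
clock: 8.27
eef_pos: [548.9, 13.9, 221.6]
tcp_rot: [2.53, 0.001, 1.573]
contact_force: [-1.0, -0.7, -0.1]
opening: 0.551
grasp_force: 0.0
clock: 8.77
eef_pos: [503.0, 13.8, 287.2]
tcp_rot: [2.529, 0.001, 1.573]
contact_force: [0.1, -1.2, -0.5]
opening: 0.553
grasp_force: 0.0
pred outlet ends at 61 past mouth [[255.3 170.6]
 [254.8 267.5]
 [255.1 221.4]]
[502.77036258  13.80065538 286.3249174 ]
```

View pics/w6.png

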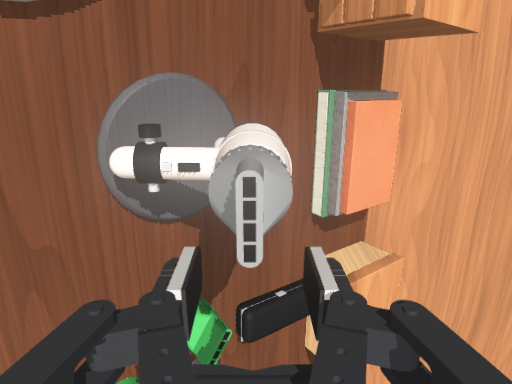

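N2 is on and level: outlet from (250,170) to (249,267), with a sag of about 3 mm at the tip, well within tolerance. Now for the other nozzle, N1.

```bash
python3 -c "
from h import *
a=(np.array([520,-160,290]),down(110)); goal(*a); goal([598,-354,190],down(131),a)"
```

```text
row [-0.8692, 0.0792, 0.034] [0.1925, 0.034, -0.1069]
row [-1.0449, 0.0347, 0.5] [0.0, 0.0, -0.1167]
```

```bash
python3 -m inch '[[[-0.2,0,0,0,0,0],[-0.4,0.02,0,0.02,0,0],[-0.86,0.08,0.034,0.1925,0.034,-0.107],[-0.86,0.08,0.034,0.1925,0.034,-0.107],[-0.86,0.08,0.034,0.1925,0.034,-0.107],[-0.86,0.08,0.034,0.1925,0.034,-0.107],[-0.86,0.08,0.034,0.1925,0.034,-0.107],[-0.86,0.08,0.034,0.1925,0.034,-0.107]]]' 0.2
python3 -c "
from h import *
goal([598,-354,190],down(131))"
```

```text
clock: 9.48
eef_pos: [522.1, -159.1, 288.6]
tcp_rot: [-3.135, -0.002, 1.922]
contact_force: [0.1, -0.0, -1.3]
opening: 0.602
grasp_force: 0.0
row [-1.0466, 0.0234, 0.4907] [-0.0018, -0.001, -0.1158]
```

```bash
python3 -m inch '[[[-1,0.023,0.49,-0.002,-0.001,-0.116],[-1,0.023,0.49,-0.002,-0.001,-0.116],[-1,0.023,0.49,-0.002,-0.001,-0.116],[-1,0.023,0.49,-0.002,-0.001,-0.116],[-1,0.023,0.49,-0.002,-0.001,-0.116],[-1,0.023,0.49,-0.002,-0.001,-0.116],[-1,0.023,0.49,-0.002,-0.001,-0.116],[-1,0.023,0.49,-0.002,-0.001,-0.116]]]'
python3 - <<'E'
from h import *
C=cam('wrist');im=r.grab_frame('wrist')[:,:,::-1].copy();cv2.imwrite('pics/w7.png',im)
p=proj(C,[[598,-354,85]])[0];print('pred',p)
g=cv2.cvtColor(im,cv2.COLOR_BGR2GRAY);x,y=p.round().astype(int)
m=np.zeros_like(g);m[y-55:y+55,x-30:x+30]=(g[y-55:y+55,x-30:x+30]<90)*255
cs=[(cv2.contourArea(c),cv2.minAreaRect(c)) for c in cv2.findContours(m,0,1)[0] if cv2.contourArea(c)>15]
for c in cs:print(c)
print(r.sense()['qpos'])
E
```

```text
clock: 10.15
eef_pos: [592.2, -343.9, 191.0]
tcp_rot: [3.135, 0.002, 2.283]
contact_force: [1.3, 0.3, 0.5]
opening: 0.598
grasp_force: 0.0
pred [250.27268689 207.39092292]
(84.0, ((251.5, 231.0), (12.0, 7.0), 90.0))
(867.5, ((231.5, 236.0), (50.0, 23.0), 90.0))
(84.0, ((251.5, 214.0), (12.0, 7.0), 90.0))
(95.5, ((251.0, 197.0), (12.0, 8.0), 90.0))
(91.0, ((250.5, 179.5), (13.0, 7.0), 90.0))
(20.5, ((275.0, 156.0), (8.0, 8.0), 90.0))
[-0.53004801  0.47712163  1.53433067  0.00578622  1.12498129 -1.24563299]
```

View pics/w7.png

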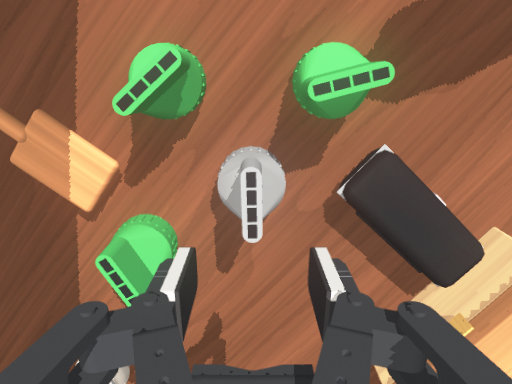

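This view shows N1's outlet cells from (251,180) to (251.5,231). The green decoys are clear of the fingers' paths.

```bash
python3 -c "
from h import *
C=cam('wrist');P=plane(C,[(251.5,231),(251.5,214),(251,197),(250.5,179.5)],85);d=P[3]-P[0]
y=np.degrees(np.arctan2(d[1],d[0]));q=P.mean(0);print(q,y,pose())
goal([q[0],q[1],51],down(y))"
```

```text
[ 598.36259437 -352.39156711   85.        ] 131.86865806918146 (array([ 592.48259768, -343.37163239,  192.21725914]), Rotation.from_matrix(array([[-0.65417278,  0.75631185,  0.00709611],
                            [ 0.75633833,  0.65417792,  0.00189275],
                            [-0.00321061,  0.00660524, -0.99997303]])))
row [-0.0511, -0.0119, 0.7062] [0.0021, 0.001, -0.0056]
```

```bash
python3 -m inch '[[[-0.051,-0.012,0.2,0.002,0.001,-0.0056],[-0.051,-0.012,0.4,0.002,0.001,-0.0056],[-0.051,-0.012,0.55,0.002,0.001,-0.0056],[-0.051,-0.012,0.65,0.002,0.001,-0.0056],[-0.051,-0.012,0.7,0.002,0.001,-0.0056],[-0.051,-0.012,0.7,0.002,0.001,-0.0056],[-0.051,-0.012,0.7,0.002,0.001,-0.0056]]]'
python3 -m inch '[[[0,0,0,0,0,0],[0,0,0,0,0,0],[0,0,0,0,0,0],[0,0,0,0,0,0],[0,0,0,0,0,0],[0,0,0,0,0,0]]]' -1 50
python3 -m inch '[[[0,0,-0.01,0,0,0],[0,0,-0.02,0,0,0],[0,0,-0.05,0,0,0],[0,0,-0.05,0,0,0]]]'
python3 - <<'E'
from h import *
im=r.grab_frame('wrist')[:,:,::-1];cv2.imwrite('pics/w8.png',im)
g=cv2.cvtColor(im,cv2.COLOR_BGR2GRAY);m=np.zeros_like(g);m[240:360,240:266]=(g[240:360,240:266]<90)*255
c=[cv2.minAreaRect(c)[0] for c in cv2.findContours(m,0,1)[0] if cv2.contourArea(c)>60];print(c,inhand(c,51.3).round(1))
E
```

```text
clock: 10.78
eef_pos: [599.6, -353.1, 54.3]
tcp_rot: [3.141, 0.003, 2.303]
contact_force: [0.0, 0.6, 0.3]
opening: 0.602
grasp_force: 0.0
clock: 11.28
eef_pos: [600.3, -354.1, 55.0]
tcp_rot: [3.14, 0.004, 2.302]
contact_force: [0.7, 2.4, 7.4]
opening: 0.186
grasp_force: 50.9
clock: 11.62
eef_pos: [599.5, -354.1, 64.3]
tcp_rot: [3.141, 0.003, 2.302]
contact_force: [-0.1, -0.7, -0.1]
opening: 0.186
grasp_force: 50.2
[(252.0, 341.0), (252.0, 312.0), (252.0, 281.5), (251.5, 250.5)] [[-15.3  -1.6 -33.7]
 [ -1.7  -1.6 -33.7]
 [ 11.5  -1.6 -33.7]
 [ 24.1  -1.8 -33.7]]
```

```bash
python3 -m inch '[[[0,0,-0.2,0,0,0],[0,0,-0.4,0,0,0],[0.1,-0.01,-0.6,0,0,0],[0.3,-0.03,-0.8,0,0,0],[0.5,-0.05,-1,0,0,0],[0.7,-0.06,-1,0,0,0],[0.9,-0.07,-1,0,0,0],[0.9,-0.07,-1,0,0,0]]]'
python3 -m inch '[[[0.97,0.267,-0.18,0,0,0],[0.97,0.267,-0.18,0,0,0],[0.97,0.267,-0.18,0,0,0],[0.97,0.267,-0.18,0,0,0],[0.97,0.267,-0.18,0,0,0],[0.97,0.267,-0.18,0,0,0]]]'
python3 -m inch '[[[0.7,0.564,0,0,0,0],[0.7,0.564,0,0,0,0],[0.7,0.564,0,0,0,0],[0.7,0.564,0,0,0,0],[0.7,0.564,0,0,0,0],[0.7,0.564,0,0,0,0]]]'
python3 -c "
from h import *
goal([370,308,180],down(132))"
```

```text
clock: 12.33
eef_pos: [465.5, -226.7, 263.8]
tcp_rot: [3.141, 0.002, 2.302]
contact_force: [0.9, -0.5, -1.8]
opening: 0.19
grasp_force: 50.2
clock: 12.83
eef_pos: [375.6, -44.6, 299.3]
tcp_rot: [3.14, 0.001, 2.305]
contact_force: [1.0, -0.4, -0.3]
opening: 0.187
grasp_force: 50.3
clock: 13.33
eef_pos: [368.6, 133.5, 298.2]
tcp_rot: [3.141, 0.001, 2.306]
contact_force: [0.4, -0.1, -0.5]
opening: 0.188
grasp_force: 50.3
row [0.6429, 0.59, 0.5905] [0.0002, 0.0004, 0.0007]
```

```bash
python3 -m inch '[[[0.64,0.59,0.2,0,0,0],[0.64,0.59,0.4,0,0,0],[0.64,0.59,0.59,0,0,0],[0.64,0.59,0.59,0,0,0],[0.64,0.59,0.59,0,0,0],[0.64,0.59,0.59,0,0,0],[0.64,0.59,0.59,0,0,0]]]'
python3 - <<'E'
from h import *
im=r.grab_frame('wrist')[:,:,::-1];cv2.imwrite('pics/w9.png',im)
print(r.sense()['clock']);goal([370,308,66],down(132))
E
```

```text
clock: 13.92
eef_pos: [370.6, 304.4, 177.7]
tcp_rot: [-3.137, 0.002, 2.304]
contact_force: [0.1, -0.0, 0.4]
opening: 0.182
grasp_force: 50.2
13.9667
row [0.0203, 0.0112, 0.5658] [-0.0009, 0.0007, -0.0002]
```

View pics/w9.png

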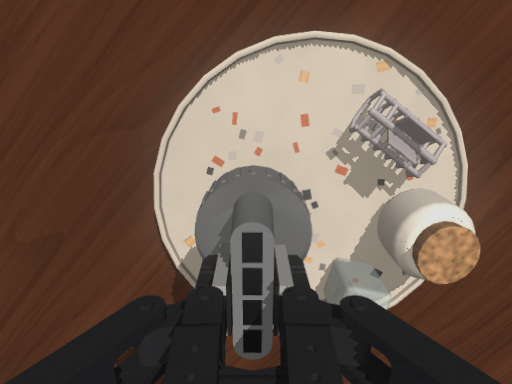

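The tray's empty part lies under the nozzle, and the claw (400,130), pot (430,235) and atomiser (355,285) are clear. That was my twelfth viewed picture, over the limit of 10, so I'll view no more and go on from readings only.

```bash
python3 -m inch '[[[0,0,0.2,0,0,0],[0,0,0.35,0,0,0],[0,0,0.45,0,0,0],[0,0,0.52,0,0,0],[0,0,0.55,0,0,0],[0,0,0.55,0,0,0]]]'
python3 -m inch '[[[0,0,0.005,0,0,0],[0,0,0.01,0,0,0],[0,0,0.01,0,0,0]]]'
```

```text
clock: 14.47
eef_pos: [371.8, 303.3, 70.1]
tcp_rot: [-3.141, 0.002, 2.301]
contact_force: [-0.3, -0.6, -0.9]
opening: 0.186
grasp_force: 50.3
clock: 14.72
eef_pos: [372.1, 304.8, 69.0]
tcp_rot: [3.14, 0.002, 2.302]
contact_force: [-0.2, -0.6, -1.1]
opening: 0.182
grasp_force: 50.3
```

```bash
python3 -m inch '[[[0,0,0.005,0,0,0],[0,0,0.01,0,0,0],[0,0,0.01,0,0,0]]]'
python3 -m inch '[[[0,0,0.005,0,0,0],[0,0,0.008,0,0,0],[0,0,0.008,0,0,0]]]'
```

```text
clock: 14.97
eef_pos: [371.4, 304.7, 66.0]
tcp_rot: [3.141, 0.002, 2.302]
contact_force: [0.3, 0.2, -0.6]
opening: 0.185
grasp_force: 50.3
clock: 15.22
eef_pos: [371.6, 305.0, 64.8]
tcp_rot: [3.141, 0.002, 2.302]
contact_force: [-0.7, -0.5, 8.2]
opening: 0.185
grasp_force: 50.7
```

It has touched down at 8 N. I'll release, retract and check numerically.

```bash
python3 -m inch '[[[0,0,0,0,0,0],[0,0,0,0,0,0],[0,0,0,0,0,0],[0,0,0,0,0,0]]]' 0.1
python3 -m inch '[[[0,0,-0.1,0,0,0],[0,0,-0.3,0,0,0],[0,0,-0.6,0,0,0],[0,0,-0.9,0,0,0],[0,0,-0.9,0,0,0],[0,0,-0.9,0,0,0],[0,0,-0.9,0,0,0]]]'
python3 - <<'E'
from h import *
W=cam('wrist');im=r.grab_frame('wrist')[:,:,::-1]
g=cv2.cvtColor(im,cv2.COLOR_BGR2GRAY);x,y=proj(W,[[371.5,305,95]])[0].round().astype(int);print(x,y)
m=np.zeros_like(g);m[y-55:y+55,x-18:x+18]=(g[y-55:y+55,x-18:x+18]<90)*255
c=[cv2.minAreaRect(k)[0] for k in cv2.findContours(m,0,1)[0] if 15<cv2.contourArea(k)<300];P=plane(W,c,95);print(np.round(c,1).tolist(),P.round(1).tolist())
# dryer: compare scene/top for both nozzles and bystanders
a=cv2.imread('pics/top0.png');b=r.grab_frame('top')[:,:,::-1].copy();cv2.imwrite('pics/top9.png',b)
d=(cv2.absdiff(a,b).max(2)>45).astype(np.uint8);d=cv2.morphologyEx(d,cv2.MORPH_OPEN,np.ones((3,3)))
n,l,s,cc=cv2.connectedComponentsWithStats(d)
for i in range(1,n):
    if s[i,4]>25:print(s[i],cc[i].round())
T=cam('top');bb=np.array([-s_,0,c if False else np.cos(np.radians(35))])
print('pred N1 top',proj(T,[[371.5,305,95],[371.5,305,40]]).round(), 'N2 outlet',proj(T,[np.array([564.4,14.2,198.3])+61*bb]).round())
E
```

```text
clock: 15.55
eef_pos: [371.3, 304.5, 64.1]
tcp_rot: [-3.141, 0.002, 2.302]
contact_force: [0.4, -0.2, -1.1]
opening: 0.548
grasp_force: 0.0
clock: 16.13
eef_pos: [372.2, 305.7, 246.5]
tcp_rot: [3.137, 0.002, 2.302]
contact_force: [0.1, -0.2, 0.2]
opening: 0.549
grasp_force: 0.0
252 177
[[250.5, 197.0], [250.5, 182.0], [251.0, 167.0], [250.5, 151.0]] [[382.9, 290.7, 95.0], [373.5, 301.1, 95.0], [364.8, 311.6, 95.0], [355.0, 321.8, 95.0]]
[228 163  25  30 441] [241. 177.]
[ 220  164  241   94 7652] [348. 212.]
[   0  207  103  177 7244] [ 34. 311.]
[ 35 207  40  42 933] [ 54. 228.]
[312 223  22  24 410] [323. 235.]
[  82  226   44   55 1197] [102. 254.]
[ 39 236   6   6  28] [ 41. 238.]
[129 236  52  27 780] [152. 250.]
[ 69 253  11   5  46] [ 75. 255.]
[398 260   6  22 101] [400. 271.]
[ 365  260  147  110 6445] [439. 311.]
[470 313  42  35 710] [494. 333.]
[  0 314  13   6  54] [  6. 317.]
[ 82 322  24   9 142] [ 95. 326.]
[ 177  334   88   50 1948] [214. 357.]
[264 348  23  35 404] [276. 366.]
[281 353  70  31 742] [312. 371.]
pred N1 top [[137. 252.]
 [144. 252.]] N2 outlet [[237. 188.]]
```

```bash
python3 -c "
from rig import r
print(r.sign_off())"
```

```text
the job is handed in; nothing more can be done
None
```

The job is handed in, though no verdict came back: the nozzle nearer the robot went fully home, locked with its blade level and held a 47 N pull, and the other, never tried on the barrel because the first one fitted, stands upright in the empty part of the tray; I viewed 12 pictures, over the limit of 10.

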